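# Key the line spool onto a strimmer head

## Robot

A 6-joint arm with a two-finger parallel gripper is mounted at the origin on the work surface. World frame = base frame: x ahead of the robot, y to its left, z up, the work surface at z = 0. Lengths are in m, angles in rad, forces in N, time in s.
With the tool pointing down it reaches from about 0.375 to 0.9 m from the base axis. Payload 3.1 kg.
Tool frame: the origin (TCP) lies at the very end of the fingers, on their centre line; the grasp point (between the pads) lies 19 mm behind it; z points along the fingers, y is the direction in which the jaws open and shut (so a half turn about z gives the same grasp; the last joint's range is limited). The gripper opens to 85 mm and grips with 20 to 120 N. Pads are 22 mm wide; open, the fingers measure 114 mm over their backs; the gripper's body (76 mm by 85 mm) begins 54 mm behind the grasp point. The pads swing forward as they close: fully open they stand 13 mm farther back than shut.
Start: joints at [-1.435, 0.527, 1.433, -0, 1.181, -0.178], TCP at [0.194, -0.594, 0.231] pointing down, gripper open.
Joint ranges: [-3.08, 3.08], [-0.75, 2.2], [0.22, 2.44], [-1.43, 4.57], [0, 2.65], [-2.85, 2.85]. Speed limits (rad/s): [2.79, 2.79, 3.14, 3.14, 3.14, 3.14].

## Interface

Orientations are given as a unit quaternion [x, y, z, w].
In Python, from station import manip gives the robot as it stands. The module is installed in compiled form; this text tells all that it offers.
- The arm moves only by the tool send_rows, never from a script. Its argument "commands" is a list of rows, each an object with "delta_pos": the shift along the world's x, y, z in cm, a list of three; "yaw": the turn about the world's z in rad. A call has 1 to 10 rows; each row shifts and turns the pose as measured when the row begins; what a row does not reach is not made up. A row lasts 1/8 s, in which the tool goes at most 62.5 mm and 10.7 degrees, less where a joint would pass 70% of its speed; a pose out of reach is approached as far as the arm can. A call is refused whole if a number of a shift passes 6.25 or a number of a turn 0.188, either way. A call with a gripper value outside its range is refused whole. "grip" is the closure, from -1 (fully open) to 1 (shut), set as the call begins (left out, the last holds). The fingers move at their own pace and stop on an object; "force" is the grip in N (left out, the last holds). Time passes only in rows, so rows that do not move let the fingers close. It gives the time, the measured TCP pose, the force and the opening at its end, in the units of the state.
- manip.sense(): the state, without advancing time (a new reading comes with each control period).
- manip.snapshot(name): name is "scene" or "top"; returns the picture (420x560x3 uint8, blue, green, red); there is no depth.
- manip.get_calibration(name): a dict with "fx", "fy", "cx", "cy" (pixels), "world_to_cam" (4x4, takes a point from world to camera coordinates). Camera axes: x right, y down, z forward; pixel columns grow to the right and rows downward; lengths in m; the calibration is good to about 2 mm. A picture is of the moment at which its call begins. get_calibration takes no time and is no camera call.
- manip.sign_off(): hands the job in, once; it reports no verdict.
The state is a dict: "t": time; "q": joint angles; "qd": joint speeds; "tau": joint torques, N m; "tcp_pos": TCP position; "tool_rot": TCP orientation; "force": force on the tool from outside, world axes, zero at the start; "ft_torque": the same for the moment, N m; "finger_gap": opening from 0.0 (shut) to 1.0 (fully open).
Only numpy, scipy, OpenCV 4.12 (cv2) and the standard library are available. Lean on these libraries where they do the work, as an engineer would, in place of code of your own. Each camera call takes 0.05 s, during which the arm holds its last target. There are 200 camera calls.

## Task

Fit the empty line spool onto the spindle of the upturned strimmer head: nobody knows which way the spindle's key is turned, so rest the spool on it, turn it under light pressure until its notch finds the key, and press it gently down until it sits fully home and level on the collar. Do not force it, let go of it when it is on, and leave the other things on the bench where they are.

Things in the scene. Friction and masses are not known exactly. Their poses are not given: they have to be found in the camera images.
- spool: Loose plastic line spool, 0.08 to 0.17 kg, upright on the bench, bar grip up. Origin: centre of its underside, z up. 84 mm flanges at 0-4 and 24-28 mm height. From below a blind bore, 20 mm diameter, 24 mm deep, with one full-depth notch 9 mm wide towards the spool's +x, out to 21.8 mm from the axis. A small pip on the upper flange at +x, 34 mm out, marks the notch.
- spool_grip (a point): Centre of the spool's solid bar grip, on the spool's axis 44 mm above its underside; axes as the spool's. The bar is 46 mm long along x, 28 mm wide along y and 32 mm high, from 28 to 60 mm above the underside (it stands on the upper flange). Grip it across the 28 mm.
- head: Upturned strimmer head, fixed: a 125 mm square wooden block 16 mm thick under a black round dish, 104 mm diameter, top 31 mm above the bench. Origin on the bench on the spindle's axis, z up; +x points to the only line-eyelet boss on its rim (65 mm out). Carries collar and spindle. More than 35 N between spool and head damages the plastic.
- collar: Round collar, 60 mm diameter, in the middle of the head; origin: centre of its flat top (the shoulder the spool must sit on), 46 mm above the bench, axes as the head's. Collar and spindle sink together up to 6 mm on a spring when pressed (4 N to start, 9 N at the solid stop) and spring back.
- nose (a point): Tip of the spindle, on its axis 20 mm above the shoulder; axes as the head's (they do not show the key). The spindle is 18 mm in diameter up to 12 mm above the shoulder, then a cone down to 8 mm at the tip.
- key_level (a point): On the spindle's axis at the height of the key's flat top, 10 mm above the shoulder; axes as the head's. The one key, 7 mm wide, reaches 19.5 mm out, pointing 0.2 to 1.8 rad anticlockwise (from above) from the head's +x: where is not measured. Spool turned wrong rests here; notch within about 0.1 rad of the key, it drops. Spindle stiff to turn (0.3 N m), stops 0.1 rad beyond that range.
- pot: Bystander: round blue plastic pot with a clip-on lid, 82 mm across the lid, 60 mm high, origin at the centre of its underside.
- screwdriver: Bystander: screwdriver lying on the bench, its length along its x, handle towards -x.
- hammer: Bystander: claw hammer lying on the bench, its length along its x, handle towards -x.
- spanner: Bystander: adjustable spanner lying on the bench, about 210 mm long along its x, 11 mm thick, jaws towards +x.
- cover: Bystander: the strimmer head's cover, a shallow open black cup 104 mm across and 22 mm high, origin at the centre of its underside.
- tin: Bystander: upright tin, 66 mm across and 75 mm high, origin at the centre of its underside.
Not all that is in view belongs to the job. What is shaped like the head but orange or yellow is not meant.

How it is judged:
By the outcome, as a careful person would: the job done as asked, in the order asked, and still so for the second after the job is handed in, with the robot touching nothing.
It also fails if it takes over 54 s, if anything falls off the work surface, if the arm or the gripper's body presses on something with over 40 N, if the wrist force passes 120 N, or if a joint passes its speed limit or range.

## Working session

There is one attempt and no reset: what is moved stays moved. The work goes in short steps, Python scripts to look and compute and a tool call to move; the robot and the scene stay as the last step left them, time stands still between calls to the robot, and variables do not carry over. Pictures are saved under pics/ and viewed, about 8 in all and at most 12, crops included, and the job is handed in when it is done.

Besides the shell and the picture viewer there is one more tool, called in YAML: its name, and indented under it one key for each argument. send_rows: Moves the arm, as the interface text tells. Its arguments: {"type":"object","properties":{"commands":{"type":"array","items":{"type":"object","properties":{"delta_pos":{"type":"array","items":{"type":"number"}},"yaw":{"type":"number"}}}},"grip":{"type":"number"},"force":{"type":"number"}},"required":["commands"]}

```bash
mkdir -p pics; cat > h.py <<'E'
import numpy as np, cv2
from station import manip
def px(cam,P):
    c=manip.get_calibration(cam);p=c["world_to_cam"]@np.r_[P,1]
    return np.array([c["fx"]*p[0]/p[2]+c["cx"],c["fy"]*p[1]/p[2]+c["cy"]])
def ray(cam,u,v,z):
    c=manip.get_calibration(cam);W=np.linalg.inv(np.array(c["world_to_cam"]))
    d=W[:3,:3]@[(u-c["cx"])/c["fx"],(v-c["cy"])/c["fy"],1];o=W[:3,3]
    return o+d*(z-o[2])/d[2]
E
python3 - <<'E'
from h import *
s=manip.sense();print(s)
for n in("scene","top"):
    i=manip.snapshot(n);cv2.imwrite(f"pics/{n}0.png",i)
    c=manip.get_calibration(n);print(n,c["fx"],np.linalg.inv(np.array(c["world_to_cam"])).round(3))
E
```

```text
{'t': 0.0, 'q': array([-1.43447898e+00,  5.28416051e-01,  1.43391022e+00,  8.45642566e-06,
        1.18141036e+00, -1.78493855e-01]), 'qd': array([ 0.00074073, -0.00092478,  0.00024178,  0.00044327,  0.00130752,
       -0.00146971]), 'tau': array([-1.48944127e-04, -4.42346764e+01, -1.78023469e+01, -2.11628935e-04,
        8.54400132e-03,  1.07665454e-05]), 'tcp_pos': array([ 0.19345746, -0.59354747,  0.2303619 ]), 'tool_rot': array([ 9.87636980e-01,  1.56754733e-01,  2.65137403e-05, -1.07166503e-03]), 'force': array([-0.67107369,  0.53364824,  0.07921414]), 'ft_torque': array([-0.00214276, -0.00678263, -0.01742979]), 'finger_gap': 0.9983396900862354}
scene 487.9497388885336 [[ 0.806  0.494 -0.327  1.024]
 [ 0.592 -0.663  0.458 -0.586]
 [ 0.009 -0.563 -0.827  1.318]
 [ 0.     0.     0.     1.   ]]
top 389.0305833616686 [[-0.009 -0.996  0.086  0.456]
 [-1.     0.007 -0.017  0.098]
 [ 0.017 -0.086 -0.996  1.211]
 [ 0.     0.     0.     1.   ]]
```

View pics/top0.png

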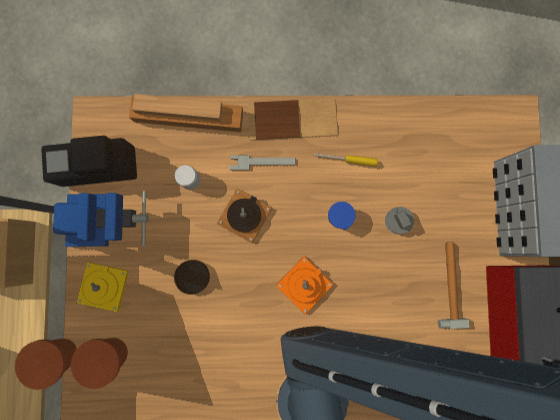

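View pics/scene0.png

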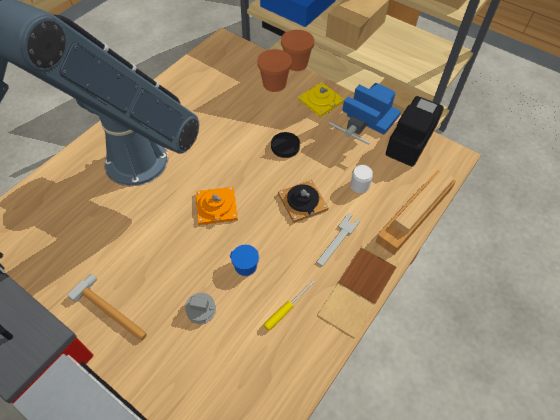

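The top view has three head-shaped things: orange (305,285), yellow (103,287) and black on a wooden block (243,215). The black one fits the description. The black cup at (192,277) is the cover, and the grey spool is at (400,221). I'll confirm with enlarged crops.

```bash
python3 - <<'E'
from h import *
t=cv2.imread("pics/top0.png");s=cv2.imread("pics/scene0.png")
def cr(i,u,v,w=66,h=50):return cv2.resize(i[v-h//2:v+h//2,u-w//2:u+w//2],(400,300),interpolation=cv2.INTER_CUBIC)
cv2.imwrite("pics/m.png",np.vstack([np.hstack([cr(t,400,221),cr(t,243,215)]),np.hstack([cr(s,200,308),cr(s,303,200)])]))
E
```

```text
(no output)
```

View pics/m.png

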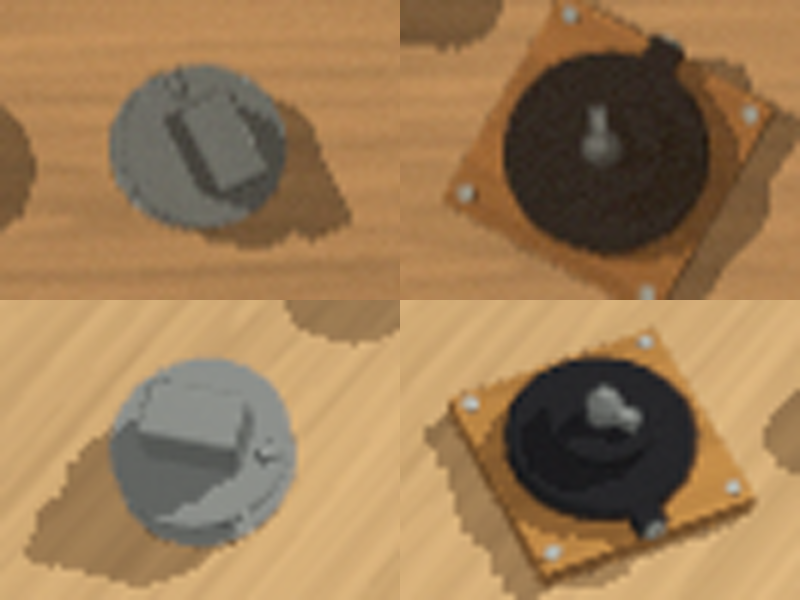

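The crops confirm it: the black dish on the wooden block, with its boss, is the head, and its key is visible. The spool's bar top is at crop (221,140) with the pip at (178,80). The spindle tip is at (598,143) and the key end at (597,108).

```bash
python3 - <<'E'
from h import *
k=400/66
def T(cam,o,u,v,z): return ray(cam,o[0]+(u+.5)/k-.5,o[1]+(v%300+.5)/6-.5,z)[:2].round(4)
ts,th,ss,sh=(367,196),(210,190),(167,283),(270,175)
for n,u,v,z in[("bar",221,140,.06),("c0",178,110,.06),("c1",215,90,.06),("c2",265,168,.06),("c3",225,190,.06),("pip",178,80,.03),("flange",197,147,.024)]:print("top",n,T("top",ts,u,v,z))
for n,u,v,z in[("bar",193,412,.06),("c0",150,381,.06),("c1",245,391,.06),("c2",240,446,.06),("c3",138,428,.06),("pip",267,456,.03),("flange",204,452,.024)]:print("scene",n,T("scene",ss,u,v,z))
for n,u,v,z in[("nose",598,143,.066),("key",597,108,.056),("dish",606,152,.031),("boss",667,48,.031),("n0",571,15,.016),("n1",751,115,.016),("n2",648,294,.016),("n3",466,193,.016)]:print("top",n,T("top",th,u-400,v,z))
for n,u,v,z in[("nose",603,395,.066),("key",635,418,.056),("dish",600,440,.031),("boss",650,525,.031),("n0",471,403,.016),("n1",646,341,.016),("n2",734,487,.016),("n3",553,552,.016)]:print("scene",n,T("scene",sh,u-400,v,z))
E
```

```text
top bar [ 0.5412 -0.2753]
top c0 [ 0.5563 -0.2545]
top c1 [ 0.5662 -0.2732]
top c2 [ 0.5271 -0.2966]
top c3 [ 0.5163 -0.2764]
top pip [ 0.5743 -0.2642]
top flange [ 0.5403 -0.2746]
scene bar [ 0.5408 -0.2755]
scene c0 [ 0.515  -0.2758]
scene c1 [ 0.553  -0.2537]
scene c2 [ 0.5688 -0.2754]
scene c3 [ 0.5261 -0.2962]
scene pip [ 0.5711 -0.2643]
scene flange [ 0.5444 -0.2786]
top nose [0.5605 0.2029]
top key [0.5788 0.2043]
top dish [0.5591 0.2021]
top boss [0.6119 0.1715]
top n0 [0.6314 0.2213]
top n1 [0.5789 0.1297]
top n2 [0.4875 0.1822]
top n3 [0.5398 0.2742]
scene nose [0.5598 0.202 ]
scene key [0.5781 0.206 ]
scene dish [0.5625 0.1985]
scene boss [0.6146 0.1691]
scene n0 [0.4868 0.1862]
scene n1 [0.5391 0.2783]
scene n2 [0.632  0.2249]
scene n3 [0.5786 0.1332]
```

send_rows:
  commands:
    - {"delta_pos": [4.35, 3.98, -0.5], "yaw": 0.02}
    - {"delta_pos": [4.35, 3.98, -0.5], "yaw": 0.02}
    - {"delta_pos": [4.35, 3.98, -0.5], "yaw": 0.02}
    - {"delta_pos": [4.35, 3.98, -0.5], "yaw": 0.02}
    - {"delta_pos": [4.35, 3.98, -0.5], "yaw": 0.02}
    - {"delta_pos": [4.35, 3.98, -0.5], "yaw": 0.02}
    - {"delta_pos": [4.35, 3.98, -0.5], "yaw": 0.02}
    - {"delta_pos": [4.35, 3.98, -0.5], "yaw": 0.02}
  grip: -1
  force: 40

```text
t: 1.1
tcp_pos: [0.5462, -0.2684, 0.1864]
tool_rot: [0.973, 0.233, -0.001, -0.001]
force: [0.8, -1.4, 1.1]
finger_gap: 1.0
```

send_rows:
  commands:
    - {"delta_pos": [-0.5, -0.65, -5], "yaw": 0.02}
    - {"delta_pos": [0, 0, -4], "yaw": 0}
    - {"delta_pos": [0, 0, -2], "yaw": 0}
    - {"delta_pos": [0, 0, 0], "yaw": 0}

```text
t: 1.6
tcp_pos: [0.545, -0.269, 0.0723]
tool_rot: [0.969, 0.248, -0.0, -0.001]
force: [-0.0, -0.4, 0.3]
finger_gap: 1.003
```

```bash
python3 - <<'E'
from h import *
s=manip.sense();print(s["tcp_pos"],2*np.arctan2(*s["tool_rot"][[1,0]]))
i=manip.snapshot("scene");j=manip.snapshot("top")
c=lambda i,u,v:cv2.resize(i[v-50:v+50,u-33:u+33],(396,600),interpolation=cv2.INTER_CUBIC)
cv2.imwrite("pics/g.png",np.hstack([c(i,200,290),c(j,400,225)]))
E
```

```text
[ 0.54500637 -0.26895032  0.07229172] 0.500762194832734
```

View pics/g.png

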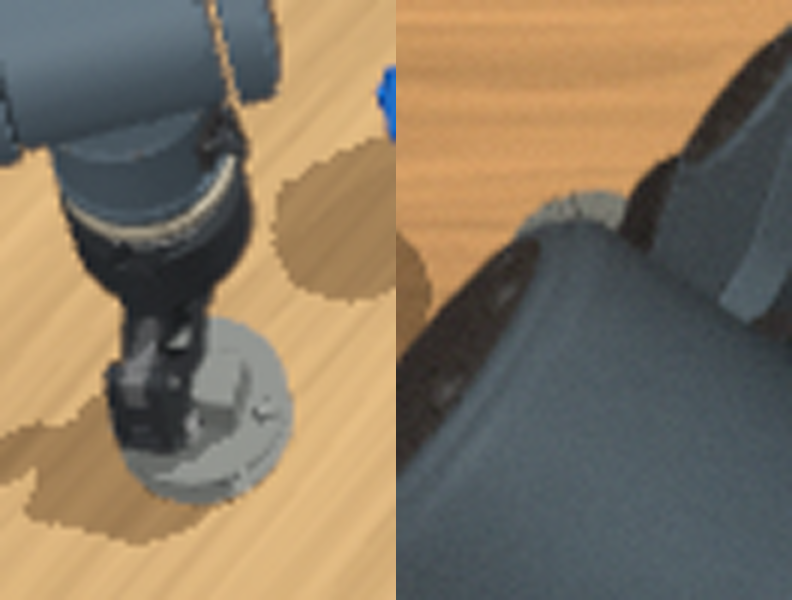

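The near finger stands in front of the bar as expected. The tool is about 4 and 6 mm off in x and y, so I'll correct that and go down.

send_rows:
  commands:
    - {"delta_pos": [-0.4, -0.6, 0], "yaw": -0.01}
    - {"delta_pos": [0, 0, -1.5], "yaw": 0}
    - {"delta_pos": [0, 0, -1], "yaw": 0}
    - {"delta_pos": [0, 0, 0], "yaw": 0}

```text
t: 2.2
tcp_pos: [0.5433, -0.2783, 0.0508]
tool_rot: [0.97, 0.242, 0.003, 0.003]
force: [-0.2, -0.1, 0.0]
finger_gap: 0.999
```

send_rows:
  commands:
    - {"delta_pos": [-0.2, 0.3, -1], "yaw": 0}
    - {"delta_pos": [0, 0, -0.8], "yaw": 0}
    - {"delta_pos": [0, 0, 0], "yaw": 0}

```text
t: 2.58
tcp_pos: [0.541, -0.2748, 0.0313]
tool_rot: [0.97, 0.242, 0.003, 0.003]
force: [0.6, -0.4, 0.7]
finger_gap: 1.004
```

send_rows:
  commands:
    - {"delta_pos": [0, 0, 0.15], "yaw": 0}
    - {"delta_pos": [0, 0, 0], "yaw": 0}
    - {"delta_pos": [0, 0, 0], "yaw": 0}
    - {"delta_pos": [0, 0, 0], "yaw": 0}
    - {"delta_pos": [0, 0, 0], "yaw": 0}
    - {"delta_pos": [0, 0, 0], "yaw": 0}
  grip: 1
  force: 40

```text
t: 3.32
tcp_pos: [0.5418, -0.2753, 0.0337]
tool_rot: [0.97, 0.242, 0.003, 0.003]
force: [1.2, 0.4, -0.4]
finger_gap: 0.319
```

send_rows:
  commands:
    - {"delta_pos": [0, 0, 2], "yaw": 0}
    - {"delta_pos": [0, 0, 4], "yaw": 0}
    - {"delta_pos": [0, 0, 5], "yaw": 0}
    - {"delta_pos": [0, 0, 3], "yaw": 0}
    - {"delta_pos": [0, 0, 0], "yaw": 0}

```text
t: 3.95
tcp_pos: [0.5394, -0.2736, 0.1751]
tool_rot: [0.97, 0.242, 0.001, 0.001]
force: [-0.9, 0.5, -0.5]
finger_gap: 0.322
```

```bash
python3 - <<'E'
from h import *
s=manip.sense();print(s["tcp_pos"],2*np.arctan2(*s["tool_rot"][[1,0]]),s["force"])
i=manip.snapshot("scene")
u,v=px("scene",s["tcp_pos"]-[0,0,.02]).astype(int);print(u,v)
cv2.imwrite("pics/l.png",cv2.resize(i[v-60:v+60,max(u-80,0):u+80],(800,600),interpolation=cv2.INTER_CUBIC))
E
```

```text
[ 0.539425   -0.27359518  0.1751282 ] 0.48910268736438617 [-0.87727668  0.52343491 -0.52311574]
193 285
```

View pics/l.png

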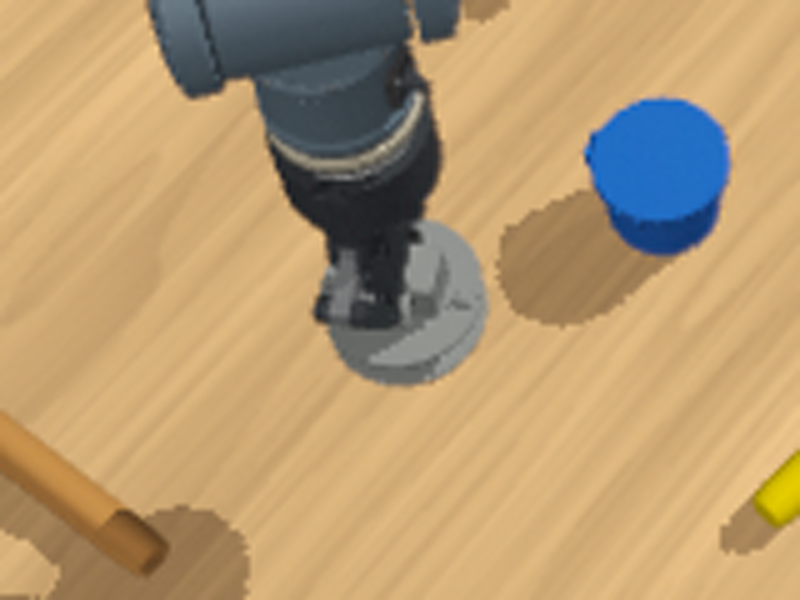

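The spool is held level and clear of the bench, so I'll carry it to the head.

send_rows:
  commands:
    - {"delta_pos": [0, 3, 0], "yaw": 0}
    - {"delta_pos": [0.3, 5.5, 0], "yaw": 0}
    - {"delta_pos": [0.3, 6, 0], "yaw": 0}
    - {"delta_pos": [0.3, 6, 0], "yaw": 0}
    - {"delta_pos": [0.3, 6, 0], "yaw": 0}
    - {"delta_pos": [0.3, 6, 0], "yaw": 0}
    - {"delta_pos": [0.3, 6, 0], "yaw": 0}
    - {"delta_pos": [0.3, 4, 0], "yaw": 0}
    - {"delta_pos": [0, 2, 0], "yaw": 0}
    - {"delta_pos": [0, 0, 0], "yaw": 0}

```text
t: 5.25
tcp_pos: [0.546, 0.1857, 0.1518]
tool_rot: [0.971, 0.24, -0.016, -0.007]
force: [-0.1, 0.6, -0.9]
finger_gap: 0.32
```

send_rows:
  commands:
    - {"delta_pos": [1.2, 1.3, 0], "yaw": 0}
    - {"delta_pos": [0, 0, 0], "yaw": 0}
    - {"delta_pos": [0, 0, 0], "yaw": 0}

```text
t: 5.62
tcp_pos: [0.5553, 0.1953, 0.1478]
tool_rot: [0.971, 0.239, -0.021, -0.006]
force: [-0.3, -0.0, -1.4]
finger_gap: 0.319
```

```bash
cat > st.py <<'E'
from h import *
from scipy.spatial.transform import Rotation as R
s=manip.sense();r=R.from_quat(s["tool_rot"]).as_matrix()
print(s["t"],s["tcp_pos"].round(4),"yaw",np.arctan2(r[1,0],r[0,0]).round(3),"zaxis",r[:,2].round(4),"F",s["force"].round(1),"M",s["ft_torque"].round(2))
E
python3 st.py
```

```text
5.625 [0.5553 0.1953 0.1478] yaw 0.484 zaxis [-0.043   0.0021 -0.9991] F [-0.3 -0.  -1.4] M [ 0.03 -0.02  0.02]
```

send_rows:
  commands:
    - {"delta_pos": [0, 0, 0], "yaw": 0}
    - {"delta_pos": [0, 0, 0], "yaw": 0}

```text
t: 5.88
tcp_pos: [0.5545, 0.1935, 0.1475]
tool_rot: [0.971, 0.239, -0.022, -0.006]
force: [-0.7, 0.0, -1.5]
finger_gap: 0.325
```

```bash
python3 st.py
```

```text
5.875 [0.5545 0.1935 0.1475] yaw 0.482 zaxis [-0.0447  0.0015 -0.999 ] F [-0.7  0.  -1.5] M [-0.01  0.02  0.05]
```

send_rows:
  commands:
    - {"delta_pos": [0, 0, 5], "yaw": 0}
    - {"delta_pos": [0, 0, 0], "yaw": 0}
    - {"delta_pos": [0, 0, 0], "yaw": 0}

```text
t: 6.25
tcp_pos: [0.5535, 0.1923, 0.1978]
tool_rot: [0.971, 0.238, -0.023, -0.006]
force: [0.3, 0.8, -0.5]
finger_gap: 0.32
```

```bash
python3 st.py
```

```text
6.25 [0.5535 0.1923 0.1978] yaw 0.481 zaxis [-0.047   0.001  -0.9989] F [ 0.3  0.8 -0.5] M [-0.05 -0.06  0.01]
```

send_rows:
  commands:
    - {"delta_pos": [5, 1.7, 0], "yaw": 0}
    - {"delta_pos": [0, 0, 0], "yaw": 0}
    - {"delta_pos": [0, 0, 0], "yaw": 0}

```text
t: 6.62
tcp_pos: [0.6002, 0.2087, 0.1938]
tool_rot: [0.971, 0.238, -0.028, -0.006]
force: [0.1, -0.5, -0.7]
finger_gap: 0.322
```

```bash
python3 st.py
```

```text
6.625 [0.6002 0.2087 0.1938] yaw 0.481 zaxis [-5.680e-02 -7.000e-04 -9.984e-01] F [ 0.1 -0.5 -0.7] M [-0.03 -0.04  0.  ]
```

send_rows:
  commands:
    - {"delta_pos": [-5, -1.7, 0], "yaw": 0}
    - {"delta_pos": [-5, -1.7, 0], "yaw": 0}
    - {"delta_pos": [0, 0, 0], "yaw": 0}
    - {"delta_pos": [0, 0, 0], "yaw": 0}

```text
t: 7.12
tcp_pos: [0.4933, 0.173, 0.1914]
tool_rot: [0.971, 0.238, -0.031, -0.007]
force: [0.7, 0.2, -1.4]
finger_gap: 0.322
```

```bash
python3 st.py
```

```text
7.125 [0.4933 0.173  0.1914] yaw 0.481 zaxis [-0.0628 -0.0017 -0.998 ] F [ 0.7  0.2 -1.4] M [ 0.05 -0.09 -0.01]
```

send_rows:
  commands:
    - {"delta_pos": [1, 0.5, 0], "yaw": 0}
    - {"delta_pos": [1, 0.5, 0], "yaw": 0}
    - {"delta_pos": [1, 0.5, 0], "yaw": 0}
    - {"delta_pos": [1, 0.5, 0], "yaw": 0}

```text
t: 7.62
tcp_pos: [0.5396, 0.195, 0.1915]
tool_rot: [0.971, 0.238, -0.028, -0.007]
force: [-0.3, -0.7, -0.5]
finger_gap: 0.315
```

```bash
python3 st.py
```

```text
7.625 [0.5396 0.195  0.1915] yaw 0.481 zaxis [-5.840e-02 -8.000e-04 -9.983e-01] F [-0.3 -0.7 -0.5] M [-0.03 -0.07  0.06]
```

send_rows:
  commands:
    - {"delta_pos": [0, 0, 0], "yaw": 0}
    - {"delta_pos": [0, 0, 0], "yaw": 0}
    - {"delta_pos": [0, 0, 0], "yaw": 0}
    - {"delta_pos": [0, 0, 0], "yaw": 0}

```text
t: 8.12
tcp_pos: [0.5398, 0.1953, 0.191]
tool_rot: [0.971, 0.238, -0.029, -0.007]
force: [0.3, 0.5, -0.6]
finger_gap: 0.32
```

```bash
python3 st.py
```

```text
8.125 [0.5398 0.1953 0.191 ] yaw 0.481 zaxis [-0.0595 -0.0012 -0.9982] F [ 0.3  0.5 -0.6] M [ 0.   -0.01 -0.  ]
```

send_rows:
  commands:
    - {"delta_pos": [0, 0, -3], "yaw": 0}
    - {"delta_pos": [0, 0, -3], "yaw": 0}
    - {"delta_pos": [0, 0, 0], "yaw": 0}
    - {"delta_pos": [0, 0, 0], "yaw": 0}

```text
t: 8.62
tcp_pos: [0.5406, 0.1951, 0.1319]
tool_rot: [0.971, 0.238, -0.027, -0.006]
force: [0.2, 0.0, 0.2]
finger_gap: 0.32
```

```bash
python3 st.py
```

```text
8.625 [0.5406 0.1951 0.1319] yaw 0.481 zaxis [-5.580e-02 -7.000e-04 -9.984e-01] F [0.2 0.  0.2] M [-0.04 -0.03 -0.01]
```

send_rows:
  commands:
    - {"delta_pos": [0.8, 0.3, 0], "yaw": 0}
    - {"delta_pos": [0.7, 0.3, 0], "yaw": 0}
    - {"delta_pos": [0.5, 0.1, -0.5], "yaw": 0}
    - {"delta_pos": [0, 0, -0.5], "yaw": 0}
    - {"delta_pos": [0, 0, 0], "yaw": 0}

```text
t: 9.25
tcp_pos: [0.5642, 0.2031, 0.1244]
tool_rot: [0.971, 0.238, -0.024, -0.006]
force: [0.4, 0.2, -1.5]
finger_gap: 0.319
```

```bash
python3 st.py; python3 - <<'E'
from h import *
i=manip.snapshot("scene");j=manip.snapshot("top")
c=lambda i,u,v:cv2.resize(i[v-50:v+50,u-33:u+33],(396,600),interpolation=cv2.INTER_CUBIC)
cv2.imwrite("pics/n.png",np.hstack([c(i,300,190),c(j,243,215)]))
E
```

```text
9.25 [0.5642 0.2031 0.1244] yaw 0.481 zaxis [-4.960e-02  3.000e-04 -9.988e-01] F [ 0.4  0.2 -1.5] M [ 0.03 -0.09  0.  ]
```

View pics/n.png

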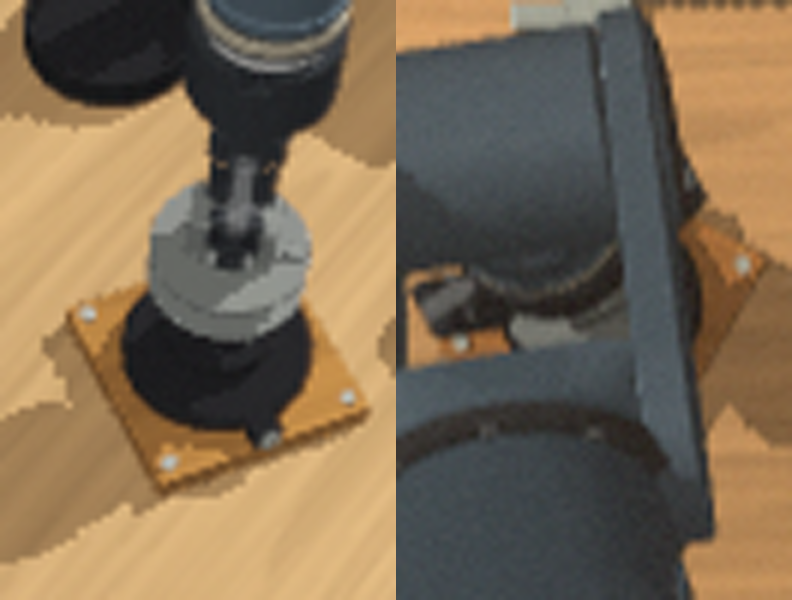

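```bash
python3 - <<'E'
from h import *
from scipy.spatial.transform import Rotation as R
s=manip.sense();M=R.from_quat(s["tool_rot"]).as_matrix();p=s["tcp_pos"]
P=[]
for h in(0,.004,.024,.028):
  for a in np.linspace(0,6.28,120): P.append(px("scene",p+M@[.042*np.cos(a),.042*np.sin(a),.034-h]))
P=(np.array(P)-[267,140])*6+2.5
print(P.min(0),P.max(0),"seen L149 R310 bottom342")
for n in("centre",): print((px("scene",[.5602,.2025,.066])-[267,140])*6+2.5, (px("scene",p+M@[0,0,.034])-[267,140])*6+2.5)
E
```

```text
[147.05646933 181.49871717] [314.16833438 345.66181416] seen L149 R310 bottom342
[220.10774907 304.81605302] [227.45051994 278.44974756]
```

send_rows:
  commands:
    - {"delta_pos": [-0.2, 0, -0.8], "yaw": 0}
    - {"delta_pos": [0, 0, -0.8], "yaw": 0}
    - {"delta_pos": [0, 0, -0.6], "yaw": 0}
    - {"delta_pos": [0, 0, -0.4], "yaw": 0}
    - {"delta_pos": [0, 0, 0], "yaw": 0}
  force: 30

```text
t: 9.98
tcp_pos: [0.5615, 0.2029, 0.0964]
tool_rot: [0.971, 0.238, -0.024, -0.006]
force: [-0.4, -0.1, -1.4]
finger_gap: 0.317
```

```bash
python3 st.py
```

```text
9.975 [0.5615 0.2029 0.0964] yaw 0.481 zaxis [-5.050e-02  2.000e-04 -9.987e-01] F [-0.4 -0.1 -1.4] M [ 0.   -0.   -0.01]
```

send_rows:
  commands:
    - {"delta_pos": [0, 0, -0.2], "yaw": 0}
    - {"delta_pos": [0, 0, -0.2], "yaw": 0}
    - {"delta_pos": [0, 0, -0.2], "yaw": 0}
    - {"delta_pos": [0, 0, 0], "yaw": 0}

```text
t: 10.48
tcp_pos: [0.5623, 0.203, 0.0907]
tool_rot: [0.971, 0.238, -0.023, -0.006]
force: [0.8, -1.4, -0.8]
finger_gap: 0.319
```

```bash
python3 st.py
```

```text
10.475 [0.5623 0.203  0.0907] yaw 0.481 zaxis [-4.840e-02  4.000e-04 -9.988e-01] F [ 0.8 -1.4 -0.8] M [-0.05 -0.03 -0.01]
```

send_rows:
  commands:
    - {"delta_pos": [0, 0, -0.15], "yaw": 0}
    - {"delta_pos": [0, 0, -0.15], "yaw": 0}
    - {"delta_pos": [0, 0, 0], "yaw": 0}

```text
t: 10.85
tcp_pos: [0.5624, 0.2031, 0.0889]
tool_rot: [0.971, 0.238, -0.023, -0.006]
force: [-1.5, 0.9, 3.6]
finger_gap: 0.318
```

```bash
python3 st.py
```

```text
10.85 [0.5624 0.2031 0.0889] yaw 0.481 zaxis [-4.790e-02  4.000e-04 -9.989e-01] F [-1.5  0.9  3.6] M [-0.04  0.16  0.06]
```

Contact at key height with about 5 N. Now I'll turn clockwise under light pressure.

send_rows:
  commands:
    - {"delta_pos": [0, 0, -0.03], "yaw": -0.05}
    - {"delta_pos": [0, 0, -0.03], "yaw": -0.05}
    - {"delta_pos": [0, 0, -0.03], "yaw": -0.05}

```text
t: 11.22
tcp_pos: [0.5632, 0.2037, 0.089]
tool_rot: [0.986, 0.162, -0.021, -0.008]
force: [0.3, 0.9, 3.3]
finger_gap: 0.32
```

```bash
python3 st.py
```

```text
11.225 [0.5632 0.2037 0.089 ] yaw 0.327 zaxis [-0.0447  0.0086 -0.999 ] F [0.3 0.9 3.3] M [-0.11  0.01  0.01]
```

send_rows:
  commands:
    - {"delta_pos": [0, 0, -0.06], "yaw": -0.04}
    - {"delta_pos": [0, 0, -0.06], "yaw": -0.04}

```text
t: 11.48
tcp_pos: [0.5638, 0.2034, 0.0886]
tool_rot: [0.992, 0.122, -0.02, -0.008]
force: [-1.5, 0.1, 3.6]
finger_gap: 0.325
```

```bash
python3 st.py
```

```text
11.475 [0.5638 0.2034 0.0886] yaw 0.245 zaxis [-0.0423  0.0116 -0.999 ] F [-1.5  0.1  3.6] M [-0.24  0.09  0.07]
```

send_rows:
  commands:
    - {"delta_pos": [-0.05, 0, -0.08], "yaw": -0.04}
    - {"delta_pos": [-0.05, 0, -0.08], "yaw": -0.04}

```text
t: 11.72
tcp_pos: [0.5638, 0.2031, 0.0877]
tool_rot: [0.996, 0.081, -0.019, -0.009]
force: [-0.9, -2.6, 0.1]
finger_gap: 0.322
```

```bash
python3 st.py
```

```text
11.725 [0.5638 0.2031 0.0877] yaw 0.163 zaxis [-0.0388  0.0143 -0.9991] F [-0.9 -2.6  0.1] M [-0.32  0.04  0.01]
```

Vertical force has vanished near the estimated key angle, so I'll push down gently without turning.

send_rows:
  commands:
    - {"delta_pos": [-0.05, 0, -0.15], "yaw": 0}
    - {"delta_pos": [0, 0, -0.15], "yaw": 0}

```text
t: 11.98
tcp_pos: [0.5635, 0.2027, 0.0842]
tool_rot: [0.996, 0.082, -0.019, -0.009]
force: [0.1, -1.1, -1.5]
finger_gap: 0.321
```

```bash
python3 st.py
```

```text
11.975 [0.5635 0.2027 0.0842] yaw 0.164 zaxis [-0.0384  0.0139 -0.9992] F [ 0.1 -1.1 -1.5] M [-0.09  0.01  0.04]
```

send_rows:
  commands:
    - {"delta_pos": [0, 0, -0.2], "yaw": 0}
    - {"delta_pos": [0, 0, -0.15], "yaw": 0}
    - {"delta_pos": [0, 0, 0], "yaw": 0}

```text
t: 12.35
tcp_pos: [0.5633, 0.2027, 0.0802]
tool_rot: [0.996, 0.082, -0.019, -0.008]
force: [-0.8, -0.6, 2.0]
finger_gap: 0.324
```

```bash
python3 st.py
```

```text
12.35 [0.5633 0.2027 0.0802] yaw 0.164 zaxis [-0.0393  0.0138 -0.9991] F [-0.8 -0.6  2. ] M [-0.2   0.1  -0.01]
```

send_rows:
  commands:
    - {"delta_pos": [0, 0, -0.15], "yaw": 0}
    - {"delta_pos": [0, 0, -0.15], "yaw": 0}
    - {"delta_pos": [0, 0, 0], "yaw": 0}
  force: 20

```text
t: 12.72
tcp_pos: [0.5633, 0.2027, 0.0781]
tool_rot: [0.996, 0.082, -0.019, -0.008]
force: [-1.3, -0.8, 4.8]
finger_gap: 0.322
```

```bash
python3 st.py
```

```text
12.725 [0.5633 0.2027 0.0781] yaw 0.165 zaxis [-0.0388  0.0137 -0.9992] F [-1.3 -0.8  4.8] M [-0.26  0.16  0.01]
```

send_rows:
  commands:
    - {"delta_pos": [0, 0, -0.15], "yaw": 0}
    - {"delta_pos": [0, 0, -0.15], "yaw": 0}
    - {"delta_pos": [0, 0, 0], "yaw": 0}

```text
t: 13.1
tcp_pos: [0.5632, 0.2027, 0.0758]
tool_rot: [0.996, 0.082, -0.019, -0.008]
force: [-2.5, -0.5, 6.2]
finger_gap: 0.319
```

```bash
python3 st.py
```

```text
13.1 [0.5632 0.2027 0.0758] yaw 0.165 zaxis [-0.0385  0.0136 -0.9992] F [-2.5 -0.5  6.2] M [-0.32  0.22 -0.05]
```

send_rows:
  commands:
    - {"delta_pos": [0, 0, 0.15], "yaw": 0}
    - {"delta_pos": [0, 0, 0.1], "yaw": 0}
    - {"delta_pos": [0, 0, 0], "yaw": 0}

```text
t: 13.48
tcp_pos: [0.5633, 0.2027, 0.0786]
tool_rot: [0.996, 0.082, -0.019, -0.008]
force: [-0.4, -0.7, 3.4]
finger_gap: 0.321
```

send_rows:
  commands:
    - {"delta_pos": [0, 0, 0], "yaw": 0}
    - {"delta_pos": [0, 0, 0], "yaw": 0}
    - {"delta_pos": [0, 0, 0], "yaw": 0}
    - {"delta_pos": [0, 0, 0], "yaw": 0}
    - {"delta_pos": [0, 0, 0], "yaw": 0}
  grip: -1

```text
t: 14.1
tcp_pos: [0.5632, 0.2033, 0.0767]
tool_rot: [0.996, 0.082, -0.019, -0.009]
force: [0.3, 0.3, 0.3]
finger_gap: 1.0
```

```bash
python3 st.py
```

```text
14.1 [0.5632 0.2033 0.0767] yaw 0.164 zaxis [-0.0391  0.0145 -0.9991] F [0.3 0.3 0.3] M [-0.02 -0.02  0.05]
```

Released. I'll lift straight up, back away and look.

send_rows:
  commands:
    - {"delta_pos": [0, 0, 2], "yaw": 0}
    - {"delta_pos": [0, 0, 3], "yaw": 0}
    - {"delta_pos": [0, 0, 4], "yaw": 0}
    - {"delta_pos": [0, 0, 4], "yaw": 0}
    - {"delta_pos": [0, -4, 2], "yaw": 0}
    - {"delta_pos": [0, -6, 0], "yaw": 0}
    - {"delta_pos": [0, -6, 0], "yaw": 0}
    - {"delta_pos": [0, -6, 0], "yaw": 0}
    - {"delta_pos": [0, -4, 0], "yaw": 0}
    - {"delta_pos": [0, 0, 0], "yaw": 0}

```text
t: 15.35
tcp_pos: [0.5623, -0.0639, 0.2323]
tool_rot: [0.996, 0.083, -0.017, -0.008]
force: [0.0, -0.1, 1.1]
finger_gap: 0.999
```

```bash
python3 st.py; python3 - <<'E'
from h import *
i=manip.snapshot("scene");j=manip.snapshot("top");cv2.imwrite("pics/full1.png",i)
c=lambda i,u,v:cv2.resize(i[v-35:v+35,u-23:u+23],(394,600),interpolation=cv2.INTER_CUBIC)
cv2.imwrite("pics/f.png",np.hstack([c(i,303,195),c(j,243,215)]))
# predicted seated spool
a=np.linspace(0,6.28,200)
for n,o in(("scene",(280,160)),("top",(220,180))):
  for dz in(0,.01):
    P=np.array([px(n,[.560+.042*np.cos(t),.2025+.042*np.sin(t),.046+h+dz]) for h in(0,.028) for t in a])
    P=(P-o)*[394/46,600/70]+3.8;print(n,dz,P.min(0).round(),P.max(0).round())
    b=np.array([px(n,[.560,.2025,.106+dz])]);print(((b-o)*8.57+3.8).round())
E
```

```text
15.35 [ 0.5623 -0.0639  0.2323] yaw 0.167 zaxis [-0.0343  0.0127 -0.9993] F [ 0.  -0.1  1.1] M [ 0.03 -0.    0.03]
scene 0 [ 88. 161.] [318. 388.]
[[209. 199.]]
scene 0.01 [ 88. 144.] [320. 373.]
[[210. 182.]]
top 0 [ 70. 167.] [321. 417.]
[[185. 281.]]
top 0.01 [ 67. 164.] [319. 415.]
[[182. 278.]]
```

View pics/f.png

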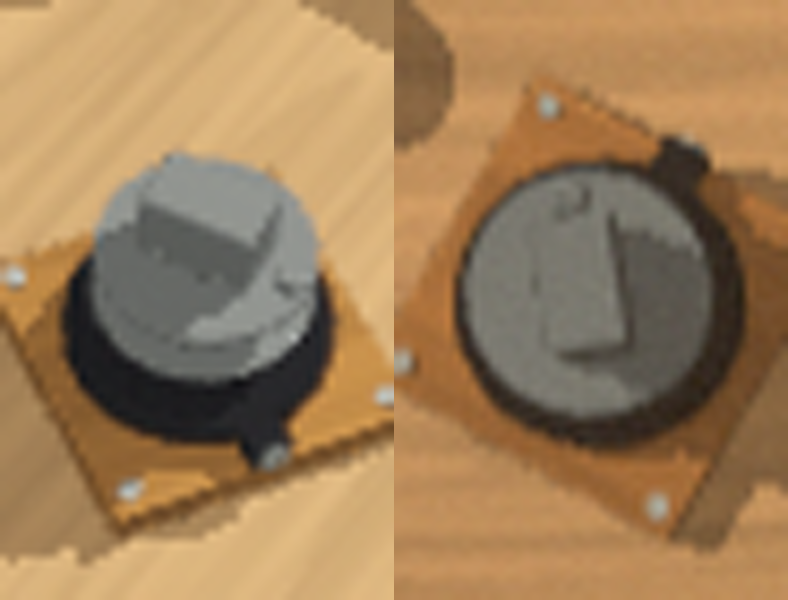

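The spool sits centred with its pip over the key. Image height matches seated to within about 2–3 mm, which isn't decisive. I'll check with a light press by the shut fingers on the bar top, which should be at z 0.106.

send_rows:
  commands:
    - {"delta_pos": [0, 4, 0], "yaw": 0}
    - {"delta_pos": [0, 6, 0], "yaw": 0}
    - {"delta_pos": [0, 6, 0], "yaw": 0}
    - {"delta_pos": [0, 6, 0], "yaw": 0}
    - {"delta_pos": [0, 3, 0], "yaw": 0}
    - {"delta_pos": [0, 0, 0], "yaw": 0}
    - {"delta_pos": [0, 0, 0], "yaw": 0}
  grip: 1

```text
t: 16.32
tcp_pos: [0.5567, 0.2063, 0.2318]
tool_rot: [0.996, 0.091, -0.017, -0.01]
force: [0.6, -0.8, -0.4]
finger_gap: 0.0
```

send_rows:
  commands:
    - {"delta_pos": [0.3, -0.4, -4], "yaw": 0}
    - {"delta_pos": [0, 0, -4], "yaw": 0}
    - {"delta_pos": [0, 0, -2], "yaw": 0}
    - {"delta_pos": [0, 0, -1], "yaw": 0}
    - {"delta_pos": [0, 0, 0], "yaw": 0}

```text
t: 16.95
tcp_pos: [0.5608, 0.1979, 0.1205]
tool_rot: [0.996, 0.089, -0.016, -0.009]
force: [0.2, -0.4, 1.1]
finger_gap: 0.001
```

send_rows:
  commands:
    - {"delta_pos": [0, 0.45, -0.5], "yaw": 0}
    - {"delta_pos": [0, 0, -0.4], "yaw": 0}
    - {"delta_pos": [0, 0, -0.2], "yaw": 0}
    - {"delta_pos": [0, 0, 0], "yaw": 0}

```text
t: 17.45
tcp_pos: [0.5627, 0.2027, 0.1115]
tool_rot: [0.996, 0.089, -0.013, -0.009]
force: [-0.3, -0.2, 0.9]
finger_gap: -0.003
```

send_rows:
  commands:
    - {"delta_pos": [-0.2, 0, -0.2], "yaw": 0}
    - {"delta_pos": [0, 0, -0.15], "yaw": 0}
    - {"delta_pos": [0, 0, 0], "yaw": 0}

```text
t: 17.82
tcp_pos: [0.5606, 0.2029, 0.1081]
tool_rot: [0.996, 0.089, -0.013, -0.009]
force: [0.9, 0.3, -0.2]
finger_gap: 0.007
```

send_rows:
  commands:
    - {"delta_pos": [0, 0, -0.12], "yaw": 0}
    - {"delta_pos": [0, 0, 0], "yaw": 0}

```text
t: 18.08
tcp_pos: [0.5607, 0.2028, 0.1069]
tool_rot: [0.996, 0.089, -0.013, -0.009]
force: [0.2, -0.3, -0.1]
finger_gap: -0.001
```

send_rows:
  commands:
    - {"delta_pos": [0, 0, -0.12], "yaw": 0}
    - {"delta_pos": [0, 0, 0], "yaw": 0}

```text
t: 18.32
tcp_pos: [0.561, 0.2029, 0.1061]
tool_rot: [0.996, 0.089, -0.013, -0.009]
force: [-1.3, -0.4, 2.5]
finger_gap: 0.001
```

send_rows:
  commands:
    - {"delta_pos": [0, 0, -0.12], "yaw": 0}
    - {"delta_pos": [0, 0, 0], "yaw": 0}

```text
t: 18.58
tcp_pos: [0.561, 0.2029, 0.1053]
tool_rot: [0.996, 0.089, -0.012, -0.009]
force: [-1.5, -0.0, 3.1]
finger_gap: -0.0
```

Contact came at z = 0.106, exactly the seated height. One more small press, then I'll withdraw.

send_rows:
  commands:
    - {"delta_pos": [0, 0, -0.15], "yaw": 0}
    - {"delta_pos": [0, 0, -0.15], "yaw": 0}
    - {"delta_pos": [0, 0, 0], "yaw": 0}

```text
t: 18.95
tcp_pos: [0.5611, 0.2029, 0.1028]
tool_rot: [0.996, 0.089, -0.012, -0.009]
force: [-0.9, -0.3, 4.2]
finger_gap: 0.0
```

send_rows:
  commands:
    - {"delta_pos": [0, 0, 0.3], "yaw": 0}
    - {"delta_pos": [0, 0, 1], "yaw": 0}
    - {"delta_pos": [0, 0, 3], "yaw": 0}
    - {"delta_pos": [0, 0, 4], "yaw": 0}
    - {"delta_pos": [0, 0, 4], "yaw": 0}
    - {"delta_pos": [0, -5, 0], "yaw": 0}
    - {"delta_pos": [0, -6, 0], "yaw": 0}
    - {"delta_pos": [0, -6, 0], "yaw": 0}
    - {"delta_pos": [0, -5, 0], "yaw": 0}
    - {"delta_pos": [0, 0, 0], "yaw": 0}

```text
t: 20.2
tcp_pos: [0.5619, -0.0226, 0.2316]
tool_rot: [0.996, 0.09, -0.009, -0.008]
force: [0.1, 0.5, -0.2]
finger_gap: 0.001
```

```bash
python3 st.py; python3 - <<'E'
from h import *
cv2.imwrite("pics/end.png",np.hstack([cv2.resize(manip.snapshot(n),(400,300)) for n in("scene","top")]+[]))
i=manip.snapshot("scene");k=lambda i,u,v:cv2.resize(i[v-30:v+30,u-40:u+40],(400,300),interpolation=cv2.INTER_CUBIC)
cv2.imwrite("pics/end.png",np.vstack([cv2.imread("pics/end.png"),np.hstack([k(i,303,195),k(manip.snapshot("top"),243,215)])]))
E
```

```text
20.2 [ 0.5619 -0.0226  0.2316] yaw 0.181 zaxis [-0.0193  0.015  -0.9997] F [ 0.1  0.5 -0.2] M [-0.04  0.02 -0.04]
```

View pics/end.png

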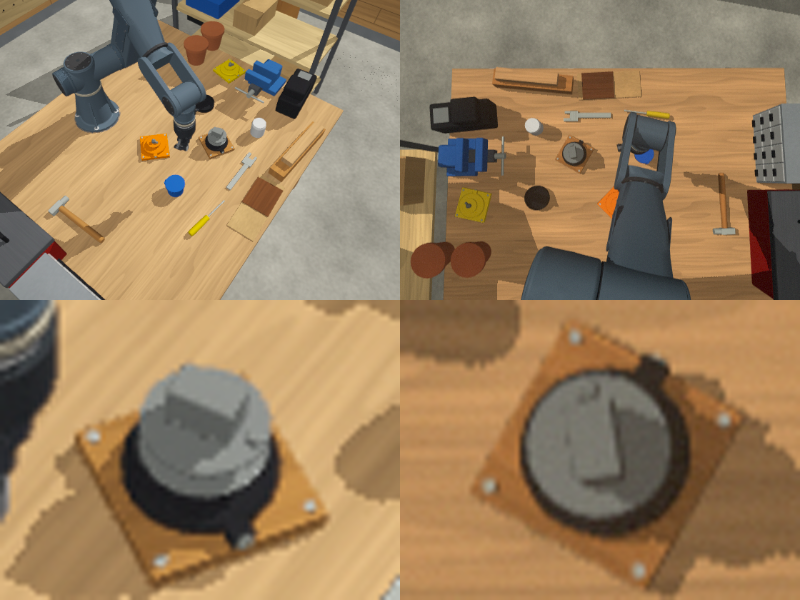

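The spool is on the head, the bystanders are where they were, and the arm is clear.

```bash
python3 -c "
from station import manip
print(manip.sign_off())"
```

```text
the job is handed in; nothing more can be done
None
```

The spool is on the spindle of the black strimmer head, seated at full depth, and I handed the job in at about 20 s. No verdict was reported.

**What I did:** I gripped the spool by its bar and rested it on the key with about 5 N. I then turned it clockwise about 0.3 rad until the notch found the key and it dropped. After that I pressed it gently onto the collar, with readings of about 7 N or less, and let go.

**Checks that agreed:**
- The spool went about 9 mm further down from where it first rested on the key, out of 10 mm nominal.
- With the gripper shut, I pressed lightly on top of the bar. Contact came at z = 0.106 m, which is exactly the fully home height, and the collar yielded on its spring.
- In the last pictures the spool is centred, with its pip at the key's side. The other bench items that can be seen have not moved; the arm partly hides the pot and the orange head in the top view.

**Checks that disagreed or were weaker:**
- The camera outline put the spool about 2–3 mm higher than seated. I read this as the same small camera offset I saw before placing it, since the contact height showed it home.
- The tool had picked up a tilt of about 0.04–0.06 rad while carrying, and I could not command it out. Whether the spool is level rests on the free release, the press on the bar top and the pictures; I did not measure it directly.

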